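# Hold the hook case unlocked

### The job

Take the flat-bowed steel key out of the wooden tool block and push it fully home into the keyway on top of the green hook case, rocking it a little where the sticky pins catch. Turn it a quarter turn clockwise as seen from above, up to its stop, and finish while still holding the key turned: the lock is sprung and the bolt stays drawn only as long as you hold it. Leave the bodkin, the thread spool and the varnish jar undisturbed.

Things in the scene. Friction and masses are not known exactly. Their poses are not given: they have to be found in the camera images.
- key: Loose steel key, 60 g, 69 mm tall, upright, bit down; same turned half round. Origin: centre of the underside of its collar (24 mm across, 4 mm thick), z up. It starts in either slot of the block (bodkin in the other), collar resting on the block, 2.5 mm play on every side
- key_grip (a point): Centre of the key's flat bow, 31 mm above the key's origin; axes as the key's. The bow is 8 mm thick (x), 32 mm wide (y) and 30 mm high, with a dark dot in its upper half, on a 7 mm stem above the collar. Grip it across its 8 mm, fingers closing along x
- key_tip (a point): Centre of the lower end of the key's bit, 23 mm below its origin; axes as the key's. The bit is 5 mm (x) by 16 mm (y) by 16 mm high with square lower corners; between it and the collar is a round neck, 5 mm thick and 7 mm long
- block: Fixed wooden tool block, 60 x 160 x 40 mm high, origin at the centre of its underside. Two slots in its top at y = -42 and +42 mm, each 10 mm (x) by 21 mm (y), 32 mm deep: one holds the key, the other the bodkin
- case: Fixed green steel hook case, 160 (x) x 240 (y) x 75 mm high, origin at the centre of its underside. In its top is the lock (see point lock); 45 mm to the -x side of the lock's centre is a small steel slide bolt, at most 17 mm above the top, that draws 22 mm towards case +y as the key turns
- lock (a point): Centre of the keyway at the upper face of the lock plate (steel square, 56 mm, face 80 mm above the table); axes as the case's. Keyway 7 mm (x) by 18 mm (y), rims bevelled: key x goes along lock x, either way round, 1 mm play on every side. The 5 mm plate does not turn and blocks turning until the key is fully home: collar on the plate, key origin at this point
- cylinder (a joint): Turn of the lock cylinder, rad: 0 at rest (keyway in line with the plate's), grows clockwise seen from above, stop at 1.571. A spring (0.06 N m per rad) turns it back when let go. The key has about 0.13 rad of play in it, so the key must turn about 1.7 rad for the cylinder to reach its stop
- bodkin: Bystander: loose bodkin with a round dark wooden handle 20 mm thick, in the other slot of the block; its origin is the underside of its 24 mm collar, the handle reaches 58 mm above it
- spool: Bystander: loose white thread spool, 30 mm across, 32 mm high, standing on the case's top, origin at its underside
- varnish: Bystander: loose amber varnish jar, 40 mm across, 65 mm high, standing on the table, origin at its underside
- pins (a point): In the keyway, 13 mm under the lock plate's face, where a sticky round pin pokes 4 mm into the +y end of the keyway; 7 mm lower another pokes in at the -y end. They catch the key's tip 10 and 17 mm down. No springs: about 3 N of friction, they stay where pushed. A straight push of 25 N may jam; rocking the key 1.5 mm to and fro along lock y while pressing lightly shoves them back
Not all that is in view belongs to the job. Leave any purple or yellow look-alike of the key alone.

How it is judged:
On the way, in this order (a step that is already met when the one before it is completed fails the run):
1. the key is fully home in the keyway, not yet turned (z of key in the frame of lock between -0.003 and 0.003 m and horizontal distance between key and lock below 0.004 m and angle between key's own z axis and vertical below 0.15 rad and value of joint cylinder below 0.3 rad), for 0.1 s.
2. the key has turned the cylinder a quarter turn, to within about 15 degrees (value of joint cylinder above 1.3 rad and z of key in the frame of lock below 0.003 m), for 0.2 s.
At the end, for the whole second after the job is handed in: The robot's fingers hold the key (over 2 N), which is fully home in the lock (collar within 3 mm of the lock plate, centred within 4 mm, upright within 0.15 rad), with the cylinder held still at more than 1.3 rad of its quarter turn (all of step 2 and velocity of joint cylinder between -0.1 and 0.1 rad/s and z of key in the frame of lock above -0.003 m and horizontal distance between key and lock below 0.004 m and angle between key's own z axis and vertical below 0.15 rad and contact force between the fingers and key above 2 N); the arm keeps its last pose, push and grip.
It fails at once if the bodkin is disturbed (moved over 20 mm) (distance of bodkin from where it was at the start of the episode above 0.02 m).
It fails at once if the spool is disturbed (moved over 20 mm or tipped) (distance of spool from where it was at the start of the episode above 0.02 m or angle between spool's own z axis and vertical above 0.5 rad).
It fails at once if the varnish jar is disturbed (moved over 20 mm or tipped) (distance of varnish from where it was at the start of the episode above 0.02 m or angle between varnish's own z axis and vertical above 0.5 rad).
It also fails if it takes over 51 s, if anything falls off the work surface, if the arm or the gripper's body presses on something with over 40 N, if the wrist force passes 120 N, or if a joint passes its speed limit or range.

### The arm

A 7-joint arm with a two-finger parallel gripper is mounted at the origin on the work surface. World frame = base frame: x ahead of the robot, y to its left, z up, the work surface at z = 0. Lengths are in m, angles in rad, forces in N, time in s.
With the tool pointing down it reaches from about 0.425 to 0.875 m from the base axis. Payload 9.9 kg.
Tool frame: the origin (TCP) lies at the very end of the fingers, on their centre line; the grasp point (between the pads) lies 19 mm behind it; z points along the fingers, y is the line along which they close (so a half turn about z gives the same grasp; the last joint's range is limited). The gripper opens to 85 mm and grips with 20 to 120 N. Pads are 22 mm wide; open, the fingers measure 114 mm over their backs; the gripper's body (76 mm by 85 mm) begins 54 mm behind the grasp point. The pads swing forward as they close: fully open they stand 13 mm farther back than shut.
Start: joints at [-1.337, 0.576, 0.025, 1.437, -0.015, 1.129, -0.057], TCP at [0.211, 0.641, 0.231] pointing down, gripper open.
Joint ranges: [-2.76, 2.76], [-0.34, 2.15], [-1.52, 1.57], [0.19, 2.46], [-1.09, 4.23], [0.17, 1.99], [-2.82, 2.82]. Speed limits (rad/s): [2.22, 2.22, 3.01, 3.01, 3.14, 3.14, 3.14].

### API

Orientations are given as a unit quaternion [w, x, y, z].
In Python, from cell import get_obs, eyes, env gives the robot as it stands.
- The arm moves only by the shell command python3 -m crank 'ROWS' [FORCE]. ROWS is JSON, a list of rows, each an object of numbers: "dx", "dy", "dz": the shift along the tool's x, y, z normalised to -1 to 1, where 1 is 0.4 m; "ax", "ay", "az": the turn, a rotation vector about the tool's x, y, z normalised to -1 to 1, where 1 is 6 degrees; "claw": the closure, from 0 (fully open) to 1 (shut). A call has 1 to 5 rows; each row shifts and turns the commanded pose from where the row before left it, along the tool's axes as they then stand; what a row does not reach is not made up. A row lasts 1/12 s, in which the tool goes at most 41.7 mm and 7.16 degrees, less where a joint would pass 70% of its speed; a pose out of reach is approached as far as the arm can. A call with a number of a shift or a turn outside -1 to 1 is refused whole. A call with a gripper value outside its range is refused whole. The fingers move at their own pace and stop on an object; FORCE is the grip in N (left out, the last holds). Time passes only in rows, so rows that do not move let the fingers close. It gives the time, the measured TCP pose, the force, the opening and the grip force at its end, in the units of the state.
- get_obs(): the state, without advancing time (a new reading comes with each control period).
- eyes.capture(name): name is "scene" or "top" or "wrist"; returns a dict with "color" (480x640x3 uint8, red, green, blue), "fx", "fy", "cx", "cy" (pixels), "k1" (the pictures are not rectified: a ray, as slopes to the right and down, at radius r is drawn at 1 + k1 r^2 times it, then the intrinsics apply), "world_to_cam" (4x4, takes a point from world to camera coordinates). Camera axes: x right, y down, z forward; pixel columns grow to the right and rows downward; lengths in m; the calibration is good to about 2 mm. A picture is of the moment at which its call begins. There is no depth.
- env.job_done(): hands the job in; it is judged then, once.
The state is a dict: "clock": time; "joint_positions": joint angles; "joint_vel": joint speeds; "joint_efforts": joint torques, N m; "eef_pos": TCP position; "orientation": TCP orientation; "contact_force": force on the tool from outside, world axes, zero at the start; "wrist_torque": the same for the moment, N m; "opening": finger opening in m; "grasp_force": force on a finger pad.
Only numpy, scipy, OpenCV 4.12 (cv2) and the standard library are available. Lean on these libraries where they do the work, as an engineer would, in place of code of your own. Each camera call takes 0.05 s, during which the arm holds its last target. There are 200 camera calls.

## Working session

There is one attempt and no reset: what is moved stays moved. The work goes in short steps, Python scripts to look and compute and a shell command to move; the robot and the scene stay as the last step left them, time stands still between calls to the robot, and variables do not carry over. Pictures are saved under pics/ and viewed, at most 12 in all, crops included, and the job is handed in when it is done.

```bash
ls; mkdir -p pics
python3 - <<'E'
from cell import get_obs, eyes, env
import cv2,pickle
o=get_obs();print({k:o[k] for k in o})
for n in("scene","top"):
    c=eyes.capture(n);pickle.dump(c,open(f"pics/{n}0.pkl","wb"));cv2.imwrite(f"pics/{n}0.png",c["color"][:,:,::-1]);print(n,c["fx"],c["cx"],c["cy"],c["k1"],c["world_to_cam"])
E
```

```text
pics
{'clock': 0.0, 'joint_positions': array([-1.33676175,  0.57654123,  0.02479019,  1.43792456, -0.01504171,
        1.12898074, -0.05648528]), 'joint_vel': array([-1.55585565e-03, -7.17154459e-04, -1.62041902e-03, -9.12758379e-05,
        5.27151140e-04,  5.80741366e-04, -1.90075620e-04]), 'joint_efforts': array([ 5.41986560e-05, -7.65759444e+01,  2.25060850e+00, -2.85962856e+01,
        1.53199886e-02,  1.26767694e-02,  1.34822730e-05]), 'eef_pos': array([0.21075363, 0.64077351, 0.23042945]), 'orientation': array([-1.21990631e-04,  1.58211686e-01,  9.87404863e-01, -8.26894567e-04]), 'contact_force': array([-0.02459624, -0.35279975,  0.54577738]), 'wrist_torque': array([-0.03284417,  0.00560272,  0.02658814]), 'grasp_force': 0.0, 'opening': 0.0856800949998074}
scene 541.955339983436 330.9604312319117 234.61888793954472 -0.08201521821492201 [[-0.67030884  0.7418777   0.01742233  0.40375833]
 [ 0.45187056  0.42667677 -0.78342832 -0.2224661 ]
 [-0.58864171 -0.51726628 -0.62123791  1.34843135]
 [ 0.          0.          0.          1.        ]]
top 472.96372678411734 322.5356819047716 235.69916982400179 -0.0546342066708187 [[ 0.05052662 -0.99871342  0.00430964  0.00625406]
 [-0.97421504 -0.05023636 -0.21995764  0.61338147]
 [ 0.21989115  0.0069152  -0.9754999   0.72253206]
 [ 0.          0.          0.          1.        ]]
```

View pics/scene0.png

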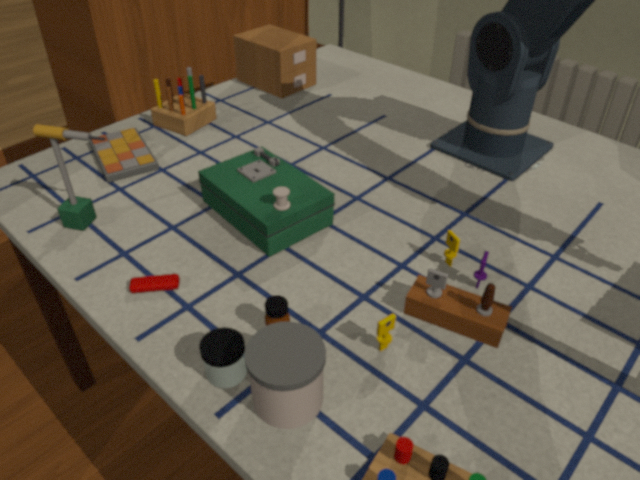

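View pics/top0.png

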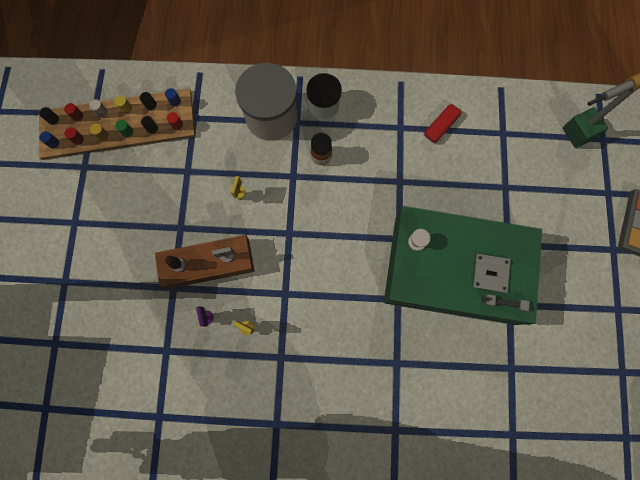

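The scene view shows the block with the key at (437,285) and the bodkin at (488,297), the case with the lock plate at (257,170), and the spool at (283,198). The top view shows the key at (223,254), bodkin at (176,263), lock at (492,272), spool at (419,239) and jar at (321,147).

```bash
cat > h.py <<'E'
import numpy as np,cv2
from cell import get_obs,eyes
from scipy.spatial.transform import Rotation as R
def K(c): return np.array([[c["fx"],0,c["cx"]],[0,c["fy"],c["cy"]],[0,0,1.]]),np.array([c["k1"],0,0,0.])
def unproj(c,px,z):
    k,d=K(c);n=cv2.undistortPointsIter(np.array(px,float).reshape(-1,1,2),k,d,None,None,(3,50,1e-9)).reshape(-1,2) if 0 else cv2.undistortPoints(np.array(px,float).reshape(-1,1,2),k,d).reshape(-1,2)
    M=c["world_to_cam"];r=np.c_[n,np.ones(len(n))]@M[:3,:3];o=-M[:3,:3].T@M[:3,3]
    return o+r*((z-o[2])/r[:,2])[:,None]
def proj(c,P):
    k,d=K(c);M=c["world_to_cam"];rv=cv2.Rodrigues(M[:3,:3])[0]
    return cv2.projectPoints(np.array(P,float).reshape(-1,1,3),rv,M[:3,3],k,d)[0].reshape(-1,2)
def yaw(o=None):
    o=o or get_obs();q=o["orientation"];m=R.from_quat([q[1],q[2],q[3],q[0]]).as_matrix()
    return m
def crop(c,x0,y0,w,h,s): return cv2.resize(c["color"][y0:y0+h,x0:x0+w,::-1],None,fx=s,fy=s,interpolation=cv2.INTER_CUBIC)
E
python3 - <<'E'
from h import *
import pickle
c=pickle.load(open("pics/top0.pkl","rb"))
im=np.vstack([crop(c,145,225,120,70,5)[:,:600],crop(c,380,200,180,130,3.3333)[:250*2,:600]])
im=np.hstack([crop(c,150,225,110,70,3.6),crop(c,380,200,170,130,2.36)[:252,:400]])
cv2.imwrite("pics/crop1.png",im)
hsv=cv2.cvtColor(c["color"],cv2.COLOR_RGB2HSV)
g=cv2.inRange(hsv,(60,120,30),(90,255,255));g[:, :370]=0;g[:,555:]=0
n,l,s,_=cv2.connectedComponentsWithStats(g);i=1+s[1:,4].argmax();ct=cv2.findContours((l==i).astype(np.uint8),0,2)[0][0]
a=cv2.approxPolyDP(cv2.convexHull(ct),5,True).reshape(-1,2);print(a);print(unproj(c,a,.075))
print("lock",unproj(c,[[492,272]],.08),"key bow",unproj(c,[[223,254]],.071),"bodkin",unproj(c,[[174,260]],.098))
m=yaw();print(m)
w=eyes.capture("wrist");M=np.linalg.inv(w["world_to_cam"]);o=get_obs()
print("cam in tool",m.T@(M[:3,3]-o["eef_pos"]),m.T@M[:3,:3],w["fx"],w["k1"])
E
```

```text
[[492 255]
 [479 252]]
[[ 0.59247018 -0.2445702   0.075     ]
 [ 0.59644654 -0.22285972  0.075     ]]
lock [[ 0.56318054 -0.24201321  0.08      ]] key bow [[0.57217524 0.20039338 0.071     ]] bodkin [[0.55365459 0.27204201 0.098     ]]
[[-9.49927785e-01  3.12469286e-01 -3.85466235e-04]
 [ 3.12469512e-01  9.49926691e-01 -1.44449738e-03]
 [-8.51963990e-05 -1.49261464e-03 -9.99998882e-01]]
cam in tool [ 0.06692584  0.00107639 -0.14103137] [[ 3.01319529e-04 -9.63153936e-01 -2.68950562e-01]
 [ 9.99999775e-01  4.51608901e-04 -4.96929357e-04]
 [ 6.00079934e-04 -2.68950352e-01  9.63153855e-01]] 423.14542052679866 -0.0717117555180131
```

View pics/crop1.png

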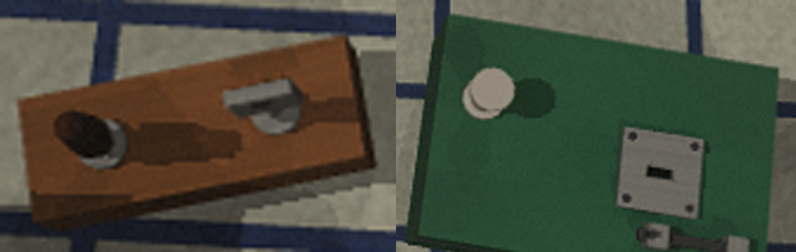

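The crop shows block top corners at (20,100), (348,37) and (375,165), and lock plate corners at (625,127), (705,140), (698,217) and (617,203).

```bash
cat >> h.py <<'E'
def deg(v): return np.degrees(np.arctan2(v[1],v[0]))
def goto(x,y,z,yd,M=None):
    "print the tool-axis shift (units of 0.4 m) after turning az (units of 6 deg) so tool y points at yd deg"
    o=get_obs();m=yaw(o);a=(deg(m[:,1])-yd+180)%360-180
    t=R.from_euler('z',-a,degrees=True).as_matrix()@m
    d=np.array([x,y,z])-o["eef_pos"];print("az",a/6,"shift tool",t.T@d/.4,"before turn",m.T@d/.4,"tilt",m[:2,2],"F",o["contact_force"].round(1),"T",o["wrist_torque"].round(2),"p",o["eef_pos"].round(4),"open",o["opening"],o["grasp_force"],"t",o["clock"])
E
python3 - <<'E'
from h import *
import pickle
c=pickle.load(open("pics/top0.pkl","rb"))
p=np.array([[20,100],[348,37],[367,155]])/3.6+[150,225]
b=unproj(c,p,.04);print(b,deg(b[0]-b[1])-90,np.linalg.norm(b[0]-b[1]),np.linalg.norm(b[2]-b[1]))
q=(np.array([[625,127],[705,140],[698,217],[617,203]])-[396,0])/2.36+[380,200]
l=unproj(c,q,.08);print(l,l.mean(0),[np.linalg.norm(l[i]-l[i-1]) for i in range(4)],deg(l[0]-l[1])-90,deg(l[0]-l[3]))
print("spool",unproj(c,[[(490-396)/2.36+380,200+90/2.36]],.107))
goto(.572,.2,.23,10)
E
```

```text
[[0.5735493  0.32447032 0.04      ]
 [0.61260921 0.16922266 0.04      ]
 [0.5558362  0.15530763 0.04      ]] 14.122352682431838 0.16008595260772132 0.0584534258108411
[[ 0.5922073  -0.21785456  0.08      ]
 [ 0.58578722 -0.27421107  0.08      ]
 [ 0.53174506 -0.26748385  0.08      ]
 [ 0.53876468 -0.21128079  0.08      ]] [ 0.56212607 -0.24270757  0.08      ] [np.float64(0.05384541325626848), np.float64(0.056721009852993234), np.float64(0.0544592523051667), np.float64(0.05663972844324102)] -6.499068003994367 -7.012510345651494
spool [[ 0.60754062 -0.11757579  0.107     ]]
az 10.299066776303269 shift tool [-1.24222228e+00  6.97826328e-01  8.44236239e-04] before turn [-1.20208308 -0.76489706  0.00269574] tilt [-0.00030531 -0.00123485] F [ 0.3 -1.   0.3] T [ 0.01 -0.02  0.03] p [0.2108 0.6409 0.2306] open 0.08521723324454498 0.0 t 0.15
```

```bash
for i in 1 2; do python3 -m crank '[{"az":0.97},{"az":0.97},{"az":0.97},{"az":0.97},{"az":0.97}]' >/dev/null; done
for i in 1 2 3; do python3 -m crank '[{"dx":-0.086,"dy":0.041,"claw":0.4},{"dx":-0.086,"dy":0.041,"claw":0.4},{"dx":-0.086,"dy":0.041,"claw":0.4},{"dx":-0.086,"dy":0.041,"claw":0.4},{"dx":-0.086,"dy":0.041,"claw":0.4}]'; done
python3 -m crank '[{"claw":0.4},{"claw":0.4},{"claw":0.4}]' >/dev/null
python3 - <<'E'
from h import *
import pickle
goto(.575,.199,.135,14)
c=eyes.capture("wrist");pickle.dump(c,open("pics/w1.pkl","wb"));cv2.imwrite("pics/w1.png",c["color"][:,:,::-1])
print(proj(c,[[.575,.199,.071],[.575,.199,.04]]))
E
```

```text
az 9.6324001096366 shift tool [-1.29209149  0.61644714  0.23845243] before turn [-1.20996596 -0.76462745  0.24019635] tilt [-0.00030531 -0.00123485] F [ 0.3 -1.   0.3] T [ 0.01 -0.02  0.03] p [0.2108 0.6409 0.2306] open 0.08521723324454498 0.0 t 0.15
[[ 52.81131402 629.87759395]
 [ 65.19603936 604.98317082]]schema error: expected keys dx, dy, dz, ax, ay, az, claw
schema error: expected keys dx, dy, dz, ax, ay, az, claw
schema error: expected keys dx, dy, dz, ax, ay, az, claw
schema error: expected keys dx, dy, dz, ax, ay, az, claw
schema error: expected keys dx, dy, dz, ax, ay, az, claw
schema error: expected keys dx, dy, dz, ax, ay, az, claw
```

View pics/w1.png

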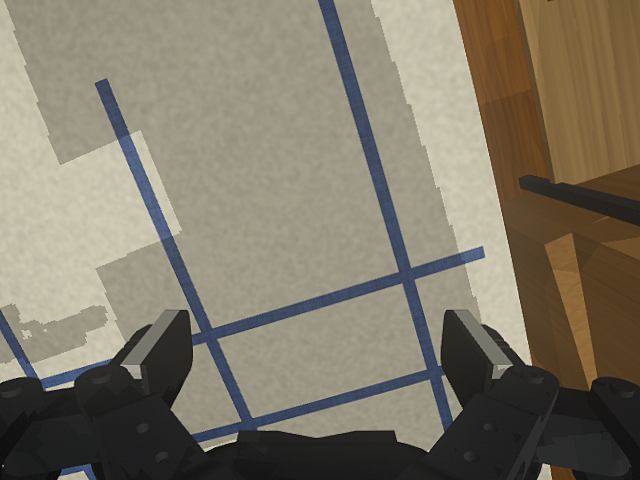

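All keys are needed in every row, so nothing moved. The picture shows bare table only, with the fingers at (180,350) and (460,350).

```bash
for i in 1 2; do python3 -m crank '[{"dx":0,"dy":0,"dz":0,"ax":0,"ay":0,"az":0.97,"claw":0.4},{"dx":0,"dy":0,"dz":0,"ax":0,"ay":0,"az":0.97,"claw":0.4},{"dx":0,"dy":0,"dz":0,"ax":0,"ay":0,"az":0.97,"claw":0.4},{"dx":0,"dy":0,"dz":0,"ax":0,"ay":0,"az":0.97,"claw":0.4},{"dx":0,"dy":0,"dz":0,"ax":0,"ay":0,"az":0.97,"claw":0.4}]'; done
for i in 1 2 3; do python3 -m crank '[{"dx":-0.086,"dy":0.041,"dz":0,"ax":0,"ay":0,"az":0,"claw":0.4},{"dx":-0.086,"dy":0.041,"dz":0,"ax":0,"ay":0,"az":0,"claw":0.4},{"dx":-0.086,"dy":0.041,"dz":0,"ax":0,"ay":0,"az":0,"claw":0.4},{"dx":-0.086,"dy":0.041,"dz":0,"ax":0,"ay":0,"az":0,"claw":0.4},{"dx":-0.086,"dy":0.041,"dz":0,"ax":0,"ay":0,"az":0,"claw":0.4}]'; done
python3 - <<'E'
from h import *
goto(.575,.199,.2,14);print(get_obs()["joint_positions"])
E
```

```text
clock: 0.62
eef_pos: [0.2109, 0.6411, 0.2311]
orientation: [-0.0, 0.404, 0.915, -0.0]
contact_force: [-0.1, 0.2, 0.2]
opening: 0.051
grasp_force: 0.0
clock: 1.03
eef_pos: [0.2108, 0.6411, 0.2311]
orientation: [0.0, 0.62, 0.784, -0.0]
contact_force: [0.3, -0.0, -0.0]
opening: 0.0509
grasp_force: 0.0
clock: 1.45
eef_pos: [0.3317, 0.4917, 0.2312]
orientation: [0.0, 0.618, 0.786, -0.0]
contact_force: [1.3, 0.9, 0.4]
opening: 0.0512
grasp_force: 0.0
clock: 1.87
eef_pos: [0.4519, 0.3438, 0.2314]
orientation: [-0.0, 0.618, 0.786, 0.0]
contact_force: [0.7, 0.5, 0.5]
opening: 0.0512
grasp_force: 0.0
clock: 2.28
eef_pos: [0.5721, 0.1959, 0.2313]
orientation: [-0.0, 0.618, 0.786, 0.0]
contact_force: [0.9, 0.9, 0.9]
opening: 0.0512
grasp_force: 0.0
az -0.06583066875288542 shift tool [0.00578251 0.00883962 0.07823606] before turn [0.00584328 0.00879947 0.07823607] tilt [-8.19917636e-05  1.31335272e-04] F [0.9 0.9 0.9] T [ 0.05 -0.01 -0.04] p [0.5721 0.1959 0.2313] open 0.05116763638073526 0.0 t 2.2833
[-0.62618016  0.49057209  0.34404969  1.64087803 -0.18523939  1.04239396
  0.01158035]
```

Run:
```python
from h import *
import pickle
c=eyes.capture("wrist");pickle.dump(c,open("pics/w1.pkl","wb"))
p=proj(c,[[.575,.199,.086],[.575,.199,.04]]);print(p)
x0=int(p[1,0])-100;y0=min(int(p[1,1])-75,330);print(x0,y0)
cv2.imwrite("pics/w2.png",crop(c,x0,y0,200,150,4))
```

```text
[[319.094862   224.58353902]
 [318.70239419 211.65257835]]
218 136
```

View pics/w2.png

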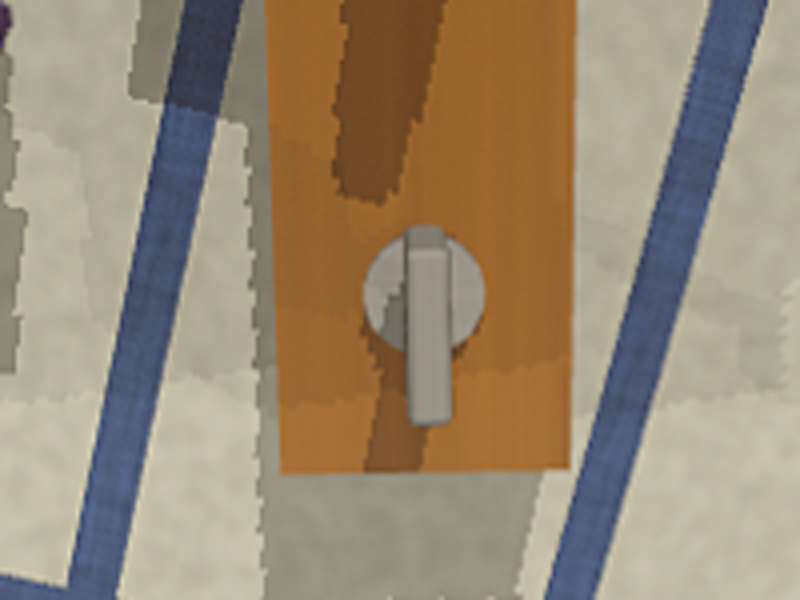

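The crop shows the collar centred at (425,295) and the bow's top face from (429,248) to (432,424), so the key is nearly aligned with the tool.

Run:
```python
from h import *
import pickle
c=pickle.load(open("pics/w1.pkl","rb"))
f=lambda l,z:unproj(c,np.array(l)/4.+[218,136],z)
col=f([[425,295],[365,293],[485,293]],.044);bw=f([[429,248],[432,424],[409,336],[450,336]],.086)
print(col,np.linalg.norm(col[1]-col[2]),bw,(bw[0]+bw[1])/2,np.linalg.norm(bw[0]-bw[1]),np.linalg.norm(bw[2]-bw[3]),deg(bw[0]-bw[1])-90)
b=f([[570,468],[281,473]],.04);print("block edge",deg(b[0]-b[1]),np.linalg.norm(b[0]-b[1]))
a=(bw[0]+bw[1])/2
goto(a[0],a[1],.056,deg(bw[0]-bw[1])-90)
```

```text
[[0.57867828 0.20227872 0.044     ]
 [0.56709137 0.199884   0.044     ]
 [0.59007513 0.20545675 0.044     ]] 0.023649708471959296 [[0.57466951 0.21807246 0.086     ]
 [0.58268391 0.18796509 0.086     ]
 [0.57500543 0.20234808 0.086     ]
 [0.58189988 0.20401933 0.086     ]] [0.57867671 0.20301878 0.086     ] 0.031155803656688384 0.007094122939191696 14.906126314938433
block edge 14.646030594629016 0.059353163015833786
az -0.3025926459300526 shift tool [0.03996884 0.0132428  0.43898691] before turn [0.04040551 0.01204908 0.43898132] tilt [ 0.00381464 -0.00500174] F [ 3.7 -7.   2.1] T [-0.37 -0.22  0.02] p [0.577  0.1871 0.2317] open 0.05125165760505803 0.0 t 2.3333
```

```bash
python3 -m crank '[{"dx":0,"dy":0,"dz":0,"ax":0,"ay":0,"az":-0.15,"claw":0.5},{"dx":0,"dy":0,"dz":0,"ax":0,"ay":0,"az":0,"claw":0.5},{"dx":0,"dy":0,"dz":0,"ax":0,"ay":0,"az":0,"claw":0.5},{"dx":0,"dy":0,"dz":0,"ax":0,"ay":0,"az":0,"claw":0.5}]'
python3 - <<'E'
from h import *
import pickle
c=eyes.capture("wrist");pickle.dump(c,open("pics/w2.pkl","wb"))
goto(.5787,.2027,.056,14.7)
# steel mask top face: bright low-sat pixels near predicted bow top
p=proj(c,[[.5787,.2027,.086],[.5787,.2027,.044]]);print(p)
x0,y0=p[1].astype(int)-[60,50];im=c["color"][y0:y0+150,x0:x0+120];hsv=cv2.cvtColor(im,cv2.COLOR_RGB2HSV)
B=cv2.inRange(hsv,(0,0,0),(180,70,255))
n,l,s,_=cv2.connectedComponentsWithStats(B);i=l[int(p[0,1])-y0,int(p[0,0])-x0];ys,xs=np.where(l==i);print(s[i])
for r in range(s[i][1],s[i][1]+s[i][3]):
    q=xs[ys==r];print(r+y0,q.min()+x0,q.max()+x0,len(q),end=" | ")
E
```

```text
clock: 2.67
eef_pos: [0.5705, 0.199, 0.2312]
orientation: [-0.0, 0.611, 0.791, -0.0]
contact_force: [-0.2, 0.7, -0.5]
opening: 0.0425
grasp_force: 0.0
az -0.014809365789972162 shift tool [0.00358205 0.02235742 0.43807134] before turn [0.00361648 0.02235145 0.43807136] tilt [-0.00047953  0.00046511] F [-0.4  0.2  0.2] T [0.03 0.01 0.03] p [0.5705 0.199  0.2312] open 0.042761566272955874 0.0 t 2.7167
[[326.91766818 225.8872854 ]
 [325.62892625 213.8192119 ]]
[ 45  34  30  50 925]
197 323 327 5 | 198 321 329 9 | 199 321 330 10 | 200 318 331 14 | 201 317 333 17 | 202 315 334 20 | 203 314 335 22 | 204 314 336 23 | 205 313 337 25 | 206 312 337 26 | 207 312 338 27 | 208 311 338 28 | 209 311 338 28 | 210 311 339 29 | 211 311 339 29 | 212 310 339 30 | 213 310 339 30 | 214 310 339 30 | 215 311 339 29 | 216 311 339 29 | 217 311 339 29 | 218 311 339 29 | 219 311 338 28 | 220 311 338 28 | 221 312 337 26 | 222 313 337 25 | 223 314 336 23 | 224 315 335 21 | 225 316 334 19 | 226 317 333 17 | 227 319 331 13 | 228 321 331 11 | 229 321 331 11 | 230 321 331 11 | 231 321 331 11 | 232 321 331 11 | 233 321 331 11 | 234 321 331 11 | 235 321 331 11 | 236 321 331 11 | 237 321 331 11 | 238 321 331 11 | 239 321 331 11 | 240 321 331 11 | 241 321 331 11 | 242 321 331 11 | 243 321 331 11 | 244 321 331 11 | 245 321 331 11 | 246 322 330 9 |
```

```bash
python3 -m crank '[{"dx":0.0035,"dy":0.021,"dz":0.04,"ax":0,"ay":0,"az":0,"claw":0.5},{"dx":0,"dy":0,"dz":0.09,"ax":0,"ay":0,"az":0,"claw":0.5},{"dx":0,"dy":0,"dz":0.09,"ax":0,"ay":0,"az":0,"claw":0.5},{"dx":0,"dy":0,"dz":0.09,"ax":0,"ay":0,"az":0,"claw":0.5},{"dx":0,"dy":0,"dz":0.06,"ax":0,"ay":0,"az":0,"claw":0.5}]'
python3 -m crank '[{"dx":0,"dy":0,"dz":0.04,"ax":0,"ay":0,"az":0,"claw":0.5},{"dx":0,"dy":0,"dz":0.03,"ax":0,"ay":0,"az":0,"claw":0.5},{"dx":0,"dy":0,"dz":0.0,"ax":0,"ay":0,"az":0,"claw":0.5},{"dx":0,"dy":0,"dz":0,"ax":0,"ay":0,"az":0,"claw":0.5},{"dx":0,"dy":0,"dz":0,"ax":0,"ay":0,"az":0,"claw":0.5}]'
python3 - <<'E'
from h import *
goto(.5783,.2025,.055,14.7)
E
```

```text
clock: 3.13
eef_pos: [0.5772, 0.2019, 0.0804]
orientation: [-0.001, 0.612, 0.791, -0.001]
contact_force: [-0.2, 0.4, 0.1]
opening: 0.0428
grasp_force: 0.0
clock: 3.55
eef_pos: [0.5798, 0.2014, 0.0565]
orientation: [0.0, 0.612, 0.791, 0.001]
contact_force: [-0.5, -0.4, 0.2]
opening: 0.0428
grasp_force: 0.0
az -0.031500280830684346 shift tool [ 0.00364192 -0.00285009  0.00378518] before turn [ 0.00363252 -0.00286209  0.00378515] tilt [0.00168028 0.00062949] F [-0.5 -0.4  0.2] T [ 0.   -0.03  0.06] p [0.5798 0.2014 0.0565] open 0.04284056763450982 0.0 t 3.55
```

```bash
python3 -m crank '[{"dx":0.0036,"dy":-0.003,"dz":0.004,"ax":0,"ay":0,"az":0,"claw":0.5},{"dx":0,"dy":0,"dz":0,"ax":0,"ay":0,"az":0,"claw":1},{"dx":0,"dy":0,"dz":0,"ax":0,"ay":0,"az":0,"claw":1},{"dx":0,"dy":0,"dz":0,"ax":0,"ay":0,"az":0,"claw":1},{"dx":0,"dy":0,"dz":0,"ax":0,"ay":0,"az":0,"claw":1}]' 40
python3 -m crank '[{"dx":0,"dy":0,"dz":0,"ax":0,"ay":0,"az":0,"claw":1},{"dx":0,"dy":0,"dz":0,"ax":0,"ay":0,"az":0,"claw":1},{"dx":0,"dy":0,"dz":0,"ax":0,"ay":0,"az":0,"claw":1}]' 80
python3 - <<'E'
from h import *
goto(.5783,.2025,.055,14.7)
E
```

```text
clock: 3.97
eef_pos: [0.5778, 0.2022, 0.0543]
orientation: [0.0, 0.612, 0.791, 0.0]
contact_force: [-0.9, 0.4, 4.9]
opening: 0.0074
grasp_force: 41.8
clock: 4.22
eef_pos: [0.5778, 0.2022, 0.0543]
orientation: [0.0, 0.612, 0.791, 0.0]
contact_force: [-2.3, -0.9, 5.8]
opening: 0.0068
grasp_force: 78.1
az -0.03519759684662915 shift tool [ 0.00051878  0.00145132 -0.00167152] before turn [ 0.00052412  0.0014494  -0.00167152] tilt [0.00060779 0.00050422] F [-2.3 -0.9  5.8] T [0.08 0.35 0.02] p [0.5778 0.2022 0.0543] open 0.006819846537145216 78.07168364524841 t 4.2167
```

```bash
python3 -m crank '[{"dx":0,"dy":0,"dz":-0.04,"ax":0,"ay":0,"az":0,"claw":1},{"dx":0,"dy":0,"dz":-0.08,"ax":0,"ay":0,"az":0,"claw":1},{"dx":0,"dy":0,"dz":-0.09,"ax":0,"ay":0,"az":0,"claw":1},{"dx":0,"dy":0,"dz":-0.09,"ax":0,"ay":0,"az":0,"claw":1},{"dx":0,"dy":0,"dz":-0.06,"ax":0,"ay":0,"az":0,"claw":1}]'
python3 -m crank '[{"dx":0,"dy":0,"dz":0,"ax":0,"ay":0,"az":0.9,"claw":1},{"dx":0,"dy":0,"dz":0,"ax":0,"ay":0,"az":0.9,"claw":1},{"dx":0,"dy":0,"dz":0,"ax":0,"ay":0,"az":0.9,"claw":1},{"dx":0,"dy":0,"dz":0,"ax":0,"ay":0,"az":0.9,"claw":1}]'
for i in 1 2 3; do python3 -m crank '[{"dx":-0.074,"dy":0.006,"dz":0,"ax":0,"ay":0,"az":0,"claw":1},{"dx":-0.074,"dy":0.006,"dz":0,"ax":0,"ay":0,"az":0,"claw":1},{"dx":-0.074,"dy":0.006,"dz":0,"ax":0,"ay":0,"az":0,"claw":1},{"dx":-0.074,"dy":0.006,"dz":0,"ax":0,"ay":0,"az":0,"claw":1},{"dx":-0.074,"dy":0.006,"dz":0,"ax":0,"ay":0,"az":0,"claw":1}]'; done
python3 -m crank '[{"dx":0,"dy":0,"dz":0,"ax":0,"ay":0,"az":0,"claw":1},{"dx":0,"dy":0,"dz":0,"ax":0,"ay":0,"az":0,"claw":1},{"dx":0,"dy":0,"dz":0,"ax":0,"ay":0,"az":0,"claw":1},{"dx":0,"dy":0,"dz":0,"ax":0,"ay":0,"az":0,"claw":1}]'
python3 - <<'E'
from h import *
import pickle
c=eyes.capture("wrist");pickle.dump(c,open("pics/w3.pkl","wb"))
goto(.5621,-.2427,.2,-6.8);print(get_obs()["joint_positions"])
cv2.imwrite("pics/w3.png",c["color"][:,:,::-1]);print(proj(c,[.5621,-.2427,.08]))
E
```

```text
clock: 4.63
eef_pos: [0.5784, 0.2018, 0.2011]
orientation: [0.001, 0.612, 0.79, 0.001]
contact_force: [1.0, 0.0, -0.2]
opening: 0.0068
grasp_force: 78.0
clock: 4.97
eef_pos: [0.5775, 0.202, 0.1979]
orientation: [-0.0, 0.751, 0.66, 0.0]
contact_force: [0.4, -0.5, 0.2]
opening: 0.0068
grasp_force: 77.9
clock: 5.38
eef_pos: [0.5708, 0.0523, 0.1977]
orientation: [0.0, 0.75, 0.662, -0.0]
contact_force: [0.3, -0.6, -0.9]
opening: 0.0071
grasp_force: 77.9
clock: 5.8
eef_pos: [0.5644, -0.0961, 0.1978]
orientation: [-0.0, 0.75, 0.662, 0.0]
contact_force: [0.8, 0.2, -1.6]
opening: 0.0068
grasp_force: 77.9
clock: 6.22
eef_pos: [0.5579, -0.2445, 0.1977]
orientation: [-0.0, 0.75, 0.662, 0.0]
contact_force: [0.6, 0.1, 0.4]
opening: 0.0067
grasp_force: 77.9
clock: 6.55
eef_pos: [0.5586, -0.2415, 0.1975]
orientation: [-0.0, 0.749, 0.663, 0.0]
contact_force: [0.3, 0.5, -1.1]
opening: 0.0068
grasp_force: 78.0
az -0.03195069373348739 shift tool [-0.00214678  0.00886083 -0.00607157] before turn [-0.00211712  0.00886798 -0.00607155] tilt [-0.0001325  0.0008281] F [ 0.6  0.  -0.8] T [-0.02 -0.02 -0.02] p [ 0.5587 -0.2414  0.1976] open 0.0070443100546112615 77.98898220062256 t 6.6
[ 0.06024728  0.54222538  0.43451252  1.67768322 -0.26534617  0.98083791
  0.46674323]
[[319.80774297 240.17206589]]
```

View pics/w3.png

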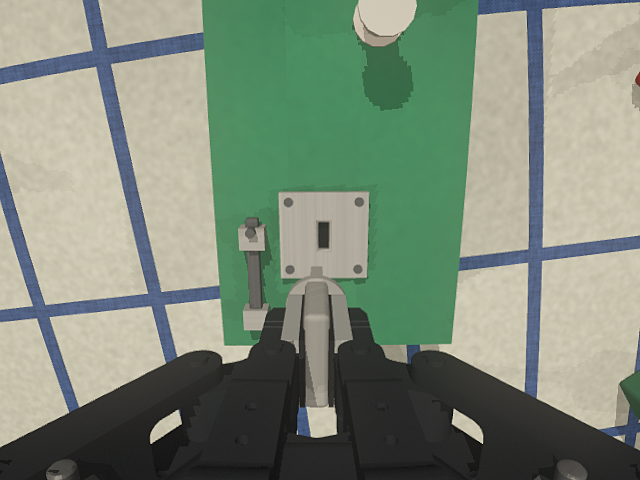

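The picture shows the keyway at (323,235), the plate from (279,192) to (368,278), and the held key centred at about x = 317 with its bit end at (317,270).

Run:
```python
from h import *
import pickle
c=pickle.load(open("pics/w3.pkl","rb"));im=c["color"];g=cv2.cvtColor(im,cv2.COLOR_RGB2GRAY).astype(float)
sub=g[212:258,300:348];B=(sub<110).astype(np.uint8);n,l,s,ce=cv2.connectedComponentsWithStats(B)
i=1+s[1:,4].argmax();ce=ce[i]+[300,212];rc=cv2.minAreaRect(np.argwhere(l==i)[:,::-1].astype(np.float32));print("keyway",ce,s[i],rc)
k=unproj(c,[ce],.08);print(k)
# plate edges sub-pixel by saturation half-crossing
S=cv2.cvtColor(im,cv2.COLOR_RGB2HSV)[:,:,1].astype(float)
def cross(v,th=80):
    j=np.where(np.diff(np.sign(v-th)))[0];j=j[0];return j+(th-v[j])/(v[j+1]-v[j])
L=np.array([[265+cross(S[r,265:300]),r] for r in range(200,272,6)]);Rr=np.array([[380-cross(S[r,380:350:-1]),r] for r in range(200,272,6)])
T=np.array([[x,180+cross(S[180:215,x])] for x in range(286,364,6)])
l,r,t=[unproj(c,q,.08) for q in(L,Rr,T)]
for q in(l,r,t):
    d=np.linalg.svd(q-q.mean(0))[2][0];print(q.mean(0),deg(d)%180)
print("mid of l,r",(l.mean(0)+r.mean(0))/2, np.linalg.norm(l.mean(0)-r.mean(0)))
np.set_printoptions(linewidth=200)
cv2.imwrite("pics/w3c.png",crop(c,270,185,100,110,5))
o=get_obs();m=yaw(o)
print("pred key origin,tip px",proj(c,[o["eef_pos"]-[0,0,.0143],o["eef_pos"]-[0,0,.0373]]))
```

```text
keyway [323.  234.5] [ 18  10  11  26 286] ((23.0, 22.5), (25.0, 10.0), 90.0)
[[ 0.56454153 -0.23926801  0.08      ]]
[ 0.5335371  -0.23465139  0.08      ] 81.1994893454745
[ 0.592817   -0.24193138  0.08      ] 83.5331790447336
[ 0.56721583 -0.2115164   0.08      ] 173.2425844495838
mid of l,r [ 0.56317705 -0.23829139  0.08      ] 0.059725244513106485
pred key origin,tip px [[313.10067856 305.3823233 ]
 [313.44407873 284.58867823]]
```

View pics/w3c.png

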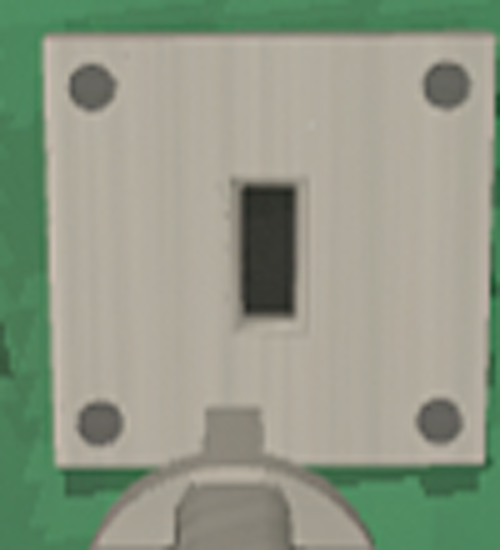

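The crop shows the keyway's bevel outline centred at (268,254), which is pixel (323.3,235.4). The bit's front lower edge runs from (207,408) to (263,408), with its centre at pixel (316.6,266.2).

Run:
```python
from h import *
import pickle
c=pickle.load(open("pics/w3.pkl","rb"));f=lambda l:(np.array(l)+.5)/5-.5+[270,185]
zt=.1976-.0373
p=unproj(c,f([[207,408],[263,408],[235,408]]),zt);m=yaw();o=get_obs();print("bit front",p,np.linalg.norm(p[0]-p[1]),deg(p[1]-p[0]),"in tool mm",(p-o["eef_pos"])@m*1e3)
# collar: near top edge of collar underside rim? report collar circle sides at z origin
k=unproj(c,f([[232,178],[305,178],[305,330],[232,330]]),.08);print(k.mean(0),deg(k[1]-k[0]),deg(k[0]-k[3])-90,[np.linalg.norm(k[i]-k[i-1]) for i in range(4)])
q=unproj(c,f([[45,36],[495,36],[485,466],[57,466]]),.08);print(q.mean(0),deg(q[1]-q[0]),deg(q[2]-q[3]),[np.linalg.norm(q[i]-q[i-1]) for i in range(4)])
h=unproj(c,f([[92,87],[446,85],[440,421],[100,423]]),.08);print("rivets",h.mean(0),deg(h[1]-h[0]),deg(h[2]-h[3]),deg(h[0]-h[3])-90,deg(h[1]-h[2])-90)
print("tool yaw",deg(m[:,1]))
kb=((p[2]-o["eef_pos"])@m)-np.array([.008,0,0]);lc=(h.mean(0)*.5+k.mean(0)*.5)
print("offset to lock in tool/0.4",((lc-o["eef_pos"])@m-kb)[:2]/.4)
```

```text
bit front [[ 0.5586841  -0.23262967  0.1603    ]
 [ 0.56362241 -0.23323655  0.1603    ]
 [ 0.56115325 -0.23293297  0.1603    ]] 0.004975456428396952 -7.006083001191336 in tool mm [[ 8.70080485 -1.05989711 37.28015856]
 [ 8.69955715  3.91555903 37.27900168]
 [ 8.70031154  1.42781047 37.27958023]]
[ 0.5646499 -0.2399691  0.08     ] -6.9950031627302005 -7.006774250437587 [np.float64(0.019805885584688973), np.float64(0.00912582037973706), np.float64(0.019808618702886596), np.float64(0.00930704936499571)]
[ 0.56488392 -0.24028274  0.08      ] -6.983379151710125 -7.0189514408452975 [np.float64(0.0560889405925719), np.float64(0.05532877858443413), np.float64(0.05612549803855777), np.float64(0.055631462243963085)]
rivets [ 0.56473851 -0.24035709  0.08      ] -6.66035985494477 -6.658974972936554 -6.661904837405359 -6.483307872104504
tool yaw -6.991704162400923
offset to lock in tool/0.4 [0.00297492 0.01103341]
```

```bash
python3 -m crank '[{"dx":0.003,"dy":0.011,"dz":0.04,"ax":0,"ay":0,"az":0,"claw":1},{"dx":0,"dy":0,"dz":0.06,"ax":0,"ay":0,"az":0,"claw":1},{"dx":0,"dy":0,"dz":0.05,"ax":0,"ay":0,"az":0,"claw":1},{"dx":0,"dy":0,"dz":0.038,"ax":0,"ay":0,"az":0,"claw":1},{"dx":0,"dy":0,"dz":0,"ax":0,"ay":0,"az":0,"claw":1}]'
python3 -m crank '[{"dx":0,"dy":0,"dz":0,"ax":0,"ay":0,"az":0,"claw":1},{"dx":0,"dy":0,"dz":0,"ax":0,"ay":0,"az":0,"claw":1},{"dx":0,"dy":0,"dz":0,"ax":0,"ay":0,"az":0,"claw":1},{"dx":0,"dy":0,"dz":0,"ax":0,"ay":0,"az":0,"claw":1}]'
python3 - <<'E'
from h import *
import pickle
c=eyes.capture("wrist");pickle.dump(c,open("pics/w4.pkl","wb"))
goto(.5635,-.2402,.122,-6.9)
a=crop(c,270,185+30,100,110,5);s=eyes.capture("scene");pickle.dump(s,open("pics/s4.pkl","wb"))
p=proj(s,[.5647,-.2402,.09])[0];print(p,proj(c,[.5647,-.2402,.08]));x,y=p.astype(int)-[15,27];print(x,y)
cv2.imwrite("pics/w4c.png",np.hstack([a,crop(s,x,y,30,55,10)]))
E
```

```text
clock: 7.02
eef_pos: [0.5616, -0.24, 0.1196]
orientation: [-0.002, 0.749, 0.663, -0.001]
contact_force: [-0.8, 0.1, -0.2]
opening: 0.007
grasp_force: 78.0
clock: 7.35
eef_pos: [0.5635, -0.2425, 0.1237]
orientation: [0.001, 0.75, 0.662, 0.0]
contact_force: [0.5, 0.5, -1.4]
opening: 0.0067
grasp_force: 78.0
az -0.03318668390600976 shift tool [ 0.00571844 -0.00028672  0.00374453] before turn [ 0.00571743 -0.00030659  0.0037445 ] tilt [ 0.00152589 -0.00045203] F [-0.2 -0.8 -0.8] T [-0.07 -0.01  0.02] p [ 0.5633 -0.2425  0.1235] open 0.006478957636166834 78.020339012146 t 7.4
[255.51869225 164.710841  ] [[315.23473754 274.73376338]]
240 137
```

View pics/w4c.png

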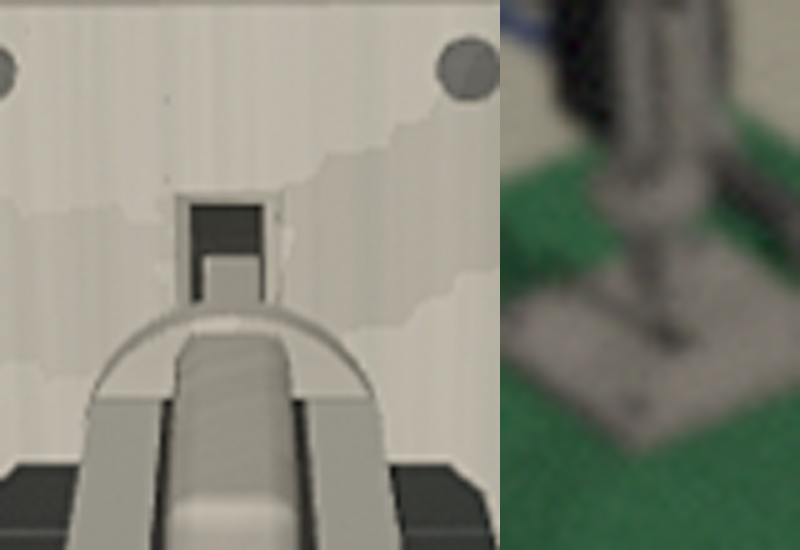

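The crop shows the keyway bevel from x 178 to 282 with its top rim at y 195, and the bit's front edge from 203 to 260 at y 255. Sideways it is centred, so I work out the fore-aft offset next.

Run:
```python
from h import *
import pickle
c=pickle.load(open("pics/w4.pkl","rb"));f=lambda l:(np.array(l)+.5)/5-.5+[270,215]
o=get_obs();m=yaw(o);E=o["eef_pos"]
p=unproj(c,f([[203,255],[260,255],[231.5,255]]),E[2]-.0373);k=unproj(c,f([[178,195],[282,195],[230,195]]),.08)
ki=unproj(c,f([[190,205],[264,205],[227,205]]),.079)
for q in(p,k,ki):print(((q-E)@m*1e3).round(2),np.linalg.norm(q[0]-q[1]))
# rim: outer bevel half-length 9.9 mm earlier; bit half 8
d=((k[2]-E)@m-[.0099,0,0])-((p[2]-E)@m-[.008,0,0]);print("key->lock tool mm",d*1e3,d/.4,"t",o["clock"])
```

```text
[[ 8.9  -1.1  37.3 ]
 [ 8.89  3.98 37.3 ]
 [ 8.89  1.44 37.3 ]] 0.005074464604701823
[[12.65 -3.44 43.31]
 [12.65  6.05 43.33]
 [12.65  1.31 43.32]] 0.009492960293487838
[[11.38 -2.37 44.32]
 [11.38  4.43 44.32]
 [11.38  1.03 44.32]] 0.00680012662551621
key->lock tool mm [ 1.85232517 -0.13436917  6.02028188] [ 0.00463081 -0.00033592  0.0150507 ] t 7.45
```

```bash
python3 -m crank '[{"dx":0.0043,"dy":-0.0006,"dz":0,"ax":0,"ay":0,"az":0,"claw":1},{"dx":0,"dy":0,"dz":0.005,"ax":0,"ay":0,"az":0,"claw":1},{"dx":0,"dy":0,"dz":0.005,"ax":0,"ay":0,"az":0,"claw":1},{"dx":0,"dy":0,"dz":0.005,"ax":0,"ay":0,"az":0,"claw":1},{"dx":0,"dy":0,"dz":0.005,"ax":0,"ay":0,"az":0,"claw":1}]'
python3 -m crank '[{"dx":0,"dy":0,"dz":0.005,"ax":0,"ay":0,"az":0,"claw":1},{"dx":0,"dy":0,"dz":0.0,"ax":0,"ay":0,"az":0,"claw":1},{"dx":0,"dy":0,"dz":0,"ax":0,"ay":0,"az":0,"claw":1}]'
python3 - <<'E'
from h import *
goto(.5635,-.2402,.094,-6.9)
E
```

```text
clock: 7.87
eef_pos: [0.5627, -0.2407, 0.1142]
orientation: [-0.0, 0.75, 0.662, -0.0]
contact_force: [-0.3, -0.7, -1.6]
opening: 0.007
grasp_force: 78.0
clock: 8.12
eef_pos: [0.5627, -0.2406, 0.1123]
orientation: [-0.0, 0.75, 0.662, -0.0]
contact_force: [-0.2, -0.7, -0.9]
opening: 0.0069
grasp_force: 78.0
az -0.0356833683692391 shift tool [0.00134397 0.00184337 0.04573791] before turn [0.00135079 0.00183833 0.04573791] tilt [-3.78351936e-04  8.41989020e-05] F [-0.2 -0.7 -0.9] T [ 0.01 -0.02  0.01] p [ 0.5627 -0.2406  0.1123] open 0.006875876504550949 78.02074670791626 t 8.1167
```

```bash
python3 -m crank '[{"dx":0,"dy":0,"dz":0.005,"ax":0,"ay":0,"az":0,"claw":1},{"dx":0,"dy":0,"dz":0.005,"ax":0,"ay":0,"az":0,"claw":1},{"dx":0,"dy":0,"dz":0,"ax":0,"ay":0,"az":0,"claw":1}]'
python3 -m crank '[{"dx":0.004,"dy":0,"dz":0.003,"ax":0,"ay":0,"az":0,"claw":1},{"dx":-0.004,"dy":0,"dz":0.002,"ax":0,"ay":0,"az":0,"claw":1},{"dx":-0.004,"dy":0,"dz":0.001,"ax":0,"ay":0,"az":0,"claw":1},{"dx":0.004,"dy":0,"dz":0.001,"ax":0,"ay":0,"az":0,"claw":1}]'
python3 -m crank '[{"dx":0.004,"dy":0,"dz":0.002,"ax":0,"ay":0,"az":0,"claw":1},{"dx":-0.004,"dy":0,"dz":0.002,"ax":0,"ay":0,"az":0,"claw":1},{"dx":-0.004,"dy":0,"dz":0.001,"ax":0,"ay":0,"az":0,"claw":1},{"dx":0.004,"dy":0,"dz":0.001,"ax":0,"ay":0,"az":0,"claw":1}]'
python3 - <<'E'
from h import *
goto(.5627,-.2406,.0943,-6.9)
E
```

```text
clock: 8.37
eef_pos: [0.5629, -0.2407, 0.1083]
orientation: [0.0, 0.75, 0.662, 0.0]
contact_force: [0.0, 0.1, 0.7]
opening: 0.0064
grasp_force: 78.5
clock: 8.7
eef_pos: [0.5632, -0.2415, 0.1064]
orientation: [0.001, 0.75, 0.662, 0.0]
contact_force: [-0.6, -2.8, 6.8]
opening: 0.0072
grasp_force: 79.2
clock: 9.03
eef_pos: [0.5625, -0.2409, 0.1031]
orientation: [-0.0, 0.75, 0.662, -0.0]
contact_force: [-0.5, -3.0, 1.2]
opening: 0.0072
grasp_force: 78.3
az -0.039245440788808615 shift tool [0.00076295 0.00035616 0.02190567] before turn [0.00076436 0.00035302 0.02190567] tilt [-0.00046453  0.00010567] F [-0.5 -3.   1.2] T [-0.82  0.12 -0.05] p [ 0.5625 -0.2409  0.1031] open 0.007245077709305773 78.25306177139282 t 9.0333
```

```bash
python3 -m crank '[{"dx":0.004,"dy":0,"dz":0.002,"ax":0,"ay":0,"az":0,"claw":1},{"dx":-0.004,"dy":0,"dz":0.002,"ax":0,"ay":0,"az":0,"claw":1},{"dx":-0.004,"dy":0,"dz":0.002,"ax":0,"ay":0,"az":0,"claw":1},{"dx":0.004,"dy":0,"dz":0.001,"ax":0,"ay":0,"az":0,"claw":1}]'
python3 -m crank '[{"dx":0.004,"dy":0,"dz":0.002,"ax":0,"ay":0,"az":0,"claw":1},{"dx":-0.004,"dy":0,"dz":0.002,"ax":0,"ay":0,"az":0,"claw":1},{"dx":-0.004,"dy":0,"dz":0.001,"ax":0,"ay":0,"az":0,"claw":1},{"dx":0.004,"dy":0,"dz":0.001,"ax":0,"ay":0,"az":0,"claw":1}]'
python3 -m crank '[{"dx":0.004,"dy":0,"dz":0.002,"ax":0,"ay":0,"az":0,"claw":1},{"dx":-0.004,"dy":0,"dz":0.002,"ax":0,"ay":0,"az":0,"claw":1},{"dx":-0.004,"dy":0,"dz":0.002,"ax":0,"ay":0,"az":0,"claw":1},{"dx":0.004,"dy":0,"dz":0.001,"ax":0,"ay":0,"az":0,"claw":1},{"dx":0,"dy":0,"dz":0,"ax":0,"ay":0,"az":0,"claw":1}]'
python3 - <<'E'
from h import *
goto(.5627,-.2406,.0943,-6.9)
E
```

```text
clock: 9.37
eef_pos: [0.5628, -0.2406, 0.1003]
orientation: [-0.0, 0.75, 0.662, 0.0]
contact_force: [-0.4, -0.4, -0.2]
opening: 0.0068
grasp_force: 78.2
clock: 9.7
eef_pos: [0.5629, -0.2405, 0.098]
orientation: [-0.0, 0.75, 0.662, 0.0]
contact_force: [0.0, -0.7, -0.9]
opening: 0.007
grasp_force: 78.2
clock: 10.12
eef_pos: [0.5627, -0.2403, 0.095]
orientation: [-0.0, 0.75, 0.662, -0.0]
contact_force: [0.0, 0.7, 0.1]
opening: 0.0069
grasp_force: 78.1
az -0.03335610130046973 shift tool [-0.00063356  0.00016855  0.00165621] before turn [-0.00063297  0.00017076  0.00165621] tilt [-0.00053291  0.00031132] F [0.  0.7 0.1] T [-0.02 -0.02  0.  ] p [ 0.5627 -0.2403  0.095 ] open 0.006868769545980306 78.11196327209473 t 10.1167
```

Nearly home with no force on the tool. I press until the collar bears on the plate.

```bash
python3 -m crank '[{"dx":0.003,"dy":0,"dz":0.002,"ax":0,"ay":0,"az":0,"claw":1},{"dx":-0.003,"dy":0,"dz":0.002,"ax":0,"ay":0,"az":0,"claw":1},{"dx":-0.003,"dy":0,"dz":0,"ax":0,"ay":0,"az":0,"claw":1},{"dx":0.003,"dy":0,"dz":0,"ax":0,"ay":0,"az":0,"claw":1},{"dx":0,"dy":0,"dz":0,"ax":0,"ay":0,"az":0,"claw":1}]'
python3 - <<'E'
from h import *
import pickle
goto(.5627,-.2406,.0943,-6.9)
c=eyes.capture("scene");a=crop(c,230,130,50,60,8)
w=eyes.capture("wrist");cv2.imwrite("pics/w5.png",np.hstack([a,crop(w,280,240,80,96,5)]))
E
```

```text
clock: 10.53
eef_pos: [0.563, -0.2408, 0.0943]
orientation: [0.0, 0.75, 0.662, 0.0]
contact_force: [-0.7, -0.1, 6.2]
opening: 0.0066
grasp_force: 79.0
az -0.03457315367716755 shift tool [ 3.04492483e-04 -8.56617764e-04  3.84036923e-05] before turn [ 3.01389231e-04 -8.57714532e-04  3.84033998e-05] tilt [ 0.00079159 -0.00029654] F [-0.7 -0.1  6.2] T [ 0.15  0.26 -0.03] p [ 0.563  -0.2408  0.0943] open 0.006582993829350648 79.02475833892822 t 10.5333
```

View pics/w5.png

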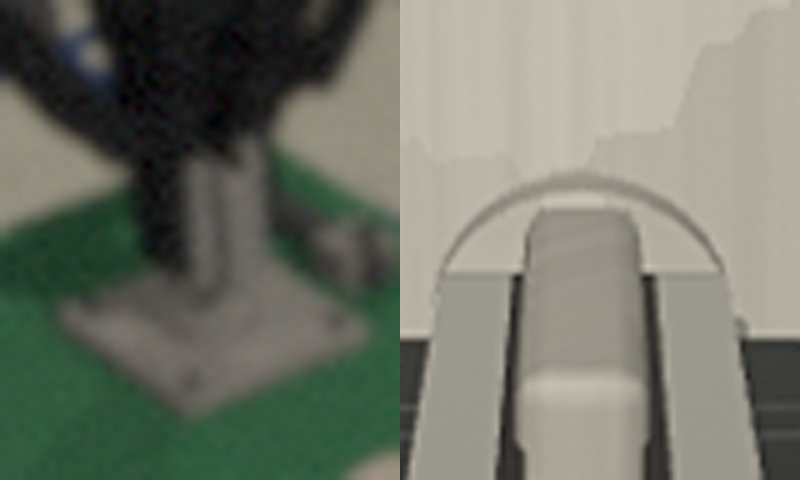

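The key is home: collar on the plate, TCP z 0.0943 as expected, 6 N upward. Now I turn it, watching the forces.

```bash
python3 -m crank '[{"dx":0,"dy":0,"dz":0,"ax":0,"ay":0,"az":0,"claw":1},{"dx":0,"dy":0,"dz":0,"ax":0,"ay":0,"az":0.6,"claw":1},{"dx":0,"dy":0,"dz":0,"ax":0,"ay":0,"az":0.8,"claw":1},{"dx":0,"dy":0,"dz":0,"ax":0,"ay":0,"az":0.8,"claw":1},{"dx":0,"dy":0,"dz":0,"ax":0,"ay":0,"az":0.8,"claw":1}]' 100
python3 - <<'E'
from h import *
goto(.5627,-.2406,.0943,-6.9)
E
python3 -m crank '[{"dx":0,"dy":0,"dz":0,"ax":0,"ay":0,"az":0.7,"claw":1},{"dx":0,"dy":0,"dz":0,"ax":0,"ay":0,"az":0.7,"claw":1},{"dx":0,"dy":0,"dz":0,"ax":0,"ay":0,"az":0.6,"claw":1}]' 100
python3 - <<'E'
from h import *
goto(.5627,-.2406,.0943,-6.9)
E
```

```text
clock: 11.05
eef_pos: [0.5634, -0.241, 0.0944]
orientation: [0.001, 0.845, 0.535, 0.0]
contact_force: [0.1, 0.3, 5.0]
opening: 0.0062
grasp_force: 97.8
az -3.0740905906365206 shift tool [ 0.00090686 -0.00180893  0.00024003] before turn [ 0.00028808 -0.00200295  0.00023966] tilt [ 0.00155862 -0.00065521] F [0.1 0.3 5. ] T [ 0.   -0.03  0.1 ] p [ 0.5634 -0.241   0.0944] open 0.006181481320063616 97.82943606376648 t 11.05
clock: 11.3
eef_pos: [0.5634, -0.2411, 0.0944]
orientation: [0.001, 0.896, 0.444, 0.0]
contact_force: [-1.5, -0.1, 5.4]
opening: 0.0066
grasp_force: 97.9
az -5.070097931301419 shift tool [ 0.00092276 -0.00190893  0.00023477] before turn [-0.00017066 -0.00211345  0.00023415] tilt [ 0.00150928 -0.00084503] F [-1.5 -0.1  5.4] T [-0.04  0.05  0.11] p [ 0.5634 -0.2411  0.0944] open 0.006567152012276378 97.92474031448364 t 11.3
```

```bash
for i in 1 2; do python3 -m crank '[{"dx":0,"dy":0,"dz":0,"ax":0,"ay":0,"az":0.9,"claw":1},{"dx":0,"dy":0,"dz":0,"ax":0,"ay":0,"az":0.9,"claw":1},{"dx":0,"dy":0,"dz":0,"ax":0,"ay":0,"az":0.9,"claw":1},{"dx":0,"dy":0,"dz":0,"ax":0,"ay":0,"az":0.9,"claw":1},{"dx":0,"dy":0,"dz":0,"ax":0,"ay":0,"az":0.9,"claw":1}]'; python3 -c "
from h import *
goto(.5627,-.2406,.0943,-6.9)"; done
```

```text
clock: 11.72
eef_pos: [0.5634, -0.2412, 0.0944]
orientation: [0.001, 0.975, 0.222, 0.001]
contact_force: [-0.4, -0.1, 3.7]
opening: 0.0066
grasp_force: 97.9
az -9.57728786740237 shift tool [ 0.00116555 -0.0020224   0.00021722] before turn [-0.00107792 -0.00207067  0.0002149 ] tilt [ 0.00158798 -0.00099525] F [-0.4 -0.1  3.7] T [-0.21 -0.01  0.07] p [ 0.5634 -0.2412  0.0944] open 0.00660517612971495 97.87580251693726 t 11.7167
clock: 12.13
eef_pos: [0.5634, -0.2413, 0.0944]
orientation: [0.001, 1.0, -0.012, 0.001]
contact_force: [-0.9, -0.7, 4.1]
opening: 0.0066
grasp_force: 97.8
az -14.076656572959758 shift tool [ 0.00147336 -0.00192689  0.00026497] before turn [-0.0017757  -0.00165319  0.00026025] tilt [ 0.00152339 -0.00120328] F [-0.9 -0.7  4.1] T [-0.24  0.02  0.13] p [ 0.5634 -0.2413  0.0944] open 0.006614782048413181 97.79925227165222 t 12.1333
```

```bash
python3 -m crank '[{"dx":0,"dy":0,"dz":0,"ax":0,"ay":0,"az":0.8,"claw":1},{"dx":0,"dy":0,"dz":0,"ax":0,"ay":0,"az":0.7,"claw":1},{"dx":0,"dy":0,"dz":0,"ax":0,"ay":0,"az":0.4,"claw":1},{"dx":0,"dy":0,"dz":0,"ax":0,"ay":0,"az":0.3,"claw":1},{"dx":0,"dy":0,"dz":0,"ax":0,"ay":0,"az":0,"claw":1}]'; python3 -c "
from h import *
goto(.5627,-.2406,.0943,-6.9)"
python3 -m crank '[{"dx":0,"dy":0,"dz":0,"ax":0,"ay":0,"az":0.3,"claw":1},{"dx":0,"dy":0,"dz":0,"ax":0,"ay":0,"az":0,"claw":1},{"dx":0,"dy":0,"dz":0,"ax":0,"ay":0,"az":0,"claw":1},{"dx":0,"dy":0,"dz":0,"ax":0,"ay":0,"az":0,"claw":1},{"dx":0,"dy":0,"dz":0,"ax":0,"ay":0,"az":0,"claw":1}]'
python3 - <<'E'
from h import *
goto(.5627,-.2406,.0943,-6.9)
w=eyes.capture("wrist");t=eyes.capture("top");cv2.imwrite("pics/w6.png",np.hstack([cv2.resize(w["color"][:,:,::-1],None,fx=.7,fy=.7),crop(t,440,220,110,106,3.18)[:336]]))
E
```

```text
clock: 12.55
eef_pos: [0.5634, -0.2413, 0.0944]
orientation: [0.001, 0.992, -0.125, 0.001]
contact_force: [-0.3, 0.0, 5.6]
opening: 0.0065
grasp_force: 98.1
az -16.252226238826065 shift tool [ 0.00148925 -0.0019396   0.00022886] before turn [-0.00211786 -0.00122347  0.00022378] tilt [ 0.00130655 -0.00137122] F [-0.3  0.   5.6] T [-0.18 -0.02  0.02] p [ 0.5634 -0.2413  0.0944] open 0.0065242207214568915 98.06906461715698 t 12.55
clock: 12.97
eef_pos: [0.5634, -0.2412, 0.0944]
orientation: [0.0, 0.99, -0.141, 0.001]
contact_force: [0.3, -1.4, 5.7]
opening: 0.0065
grasp_force: 98.3
az -16.5432677210092 shift tool [ 0.00137694 -0.00194875  0.00023229] before turn [-0.00214523 -0.00104599  0.00022676] tilt [ 0.00148691 -0.00108331] F [ 0.3 -1.4  5.7] T [-0.17 -0.07  0.04] p [ 0.5634 -0.2412  0.0944] open 0.006532798657103197 98.29247832298279 t 12.9667
```

View pics/w6.png

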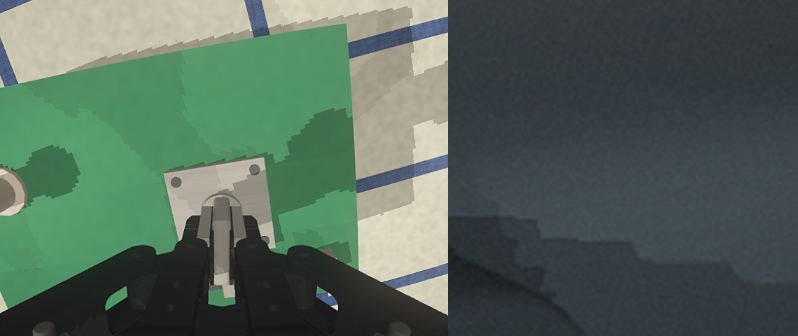

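The picture shows the key still in the pads, the collar on the plate, and the spool standing. I turn a little further to feel the stop.

```bash
for i in 1 2; do python3 -m crank '[{"dx":0,"dy":0,"dz":0,"ax":0,"ay":0,"az":0.25,"claw":1},{"dx":0,"dy":0,"dz":0,"ax":0,"ay":0,"az":0,"claw":1},{"dx":0,"dy":0,"dz":0,"ax":0,"ay":0,"az":0,"claw":1},{"dx":0,"dy":0,"dz":0,"ax":0,"ay":0,"az":0,"claw":1}]'; python3 -c "
from h import *
goto(.5627,-.2406,.0943,-6.9)
w=eyes.capture('wrist');cv2.imwrite('pics/e$i.png',crop(w,150,180,300,150,2.6))"; done
```

```text
clock: 13.4
eef_pos: [0.5634, -0.2413, 0.0944]
orientation: [0.0, 0.988, -0.153, 0.001]
contact_force: [0.8, -0.7, 5.8]
opening: 0.0066
grasp_force: 98.3
az -16.79141194835854 shift tool [ 0.00149775 -0.0018935   0.00019066] before turn [-0.00213985 -0.00111881  0.00018508] tilt [ 0.00139177 -0.00118523] F [ 0.8 -0.7  5.8] T [-0.17  0.01  0.18] p [ 0.5634 -0.2413  0.0944] open 0.0065841447564886565 98.27064514160156 t 13.4
clock: 13.78
eef_pos: [0.5633, -0.2413, 0.0944]
orientation: [0.0, 0.986, -0.166, 0.001]
contact_force: [-0.9, -0.2, 6.4]
opening: 0.0067
grasp_force: 98.3
az -17.039092082649557 shift tool [ 0.0014638  -0.00178384  0.00024435] before turn [-0.00205384 -0.00105312  0.00023919] tilt [ 0.00129787 -0.00117179] F [-0.9 -0.2  6.4] T [-0.12  0.05  0.3 ] p [ 0.5633 -0.2413  0.0944] open 0.006684667482048448 98.32884907722473 t 13.7833
```

View pics/e2.png

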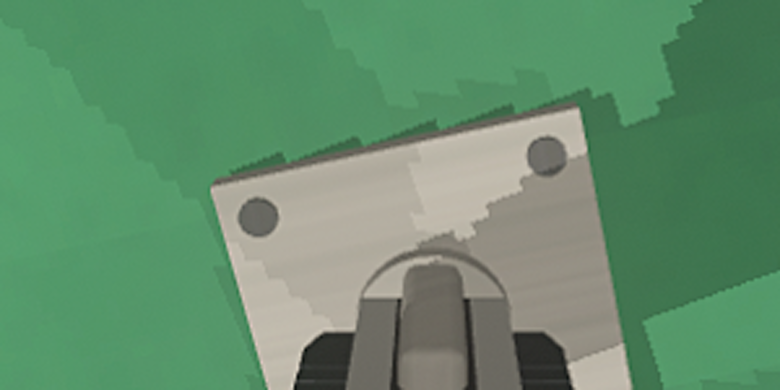

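The torque rose from 0.04 to 0.18 to 0.30 N m, so the stop is reached. The crop shows the bow at (433,330) still square in the pads with the collar on the plate.

```bash
python3 -m crank '[{"dx":0,"dy":0,"dz":0,"ax":0,"ay":0,"az":0,"claw":1},{"dx":0,"dy":0,"dz":0,"ax":0,"ay":0,"az":0,"claw":1},{"dx":0,"dy":0,"dz":0,"ax":0,"ay":0,"az":0,"claw":1}]'; python3 -c "
from cell import env
print(env.job_done())"
```

```text
clock: 14.08
eef_pos: [0.5633, -0.2413, 0.0944]
orientation: [0.0, 0.986, -0.166, 0.001]
contact_force: [0.4, -1.4, 6.5]
opening: 0.0065
grasp_force: 98.3
the job is handed in; nothing more can be done
None
```

I handed the job in at 14 s with the key fully home, turned clockwise to its stop and still held at about 98 N; I moved nothing else that I know of, but the judge returned no verdict.

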